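Coffee for the next pot: seat the filter, find the full tin by its weight, hold it up

ROBOT

A 6-joint arm with a two-finger parallel gripper is mounted at the origin on the work surface. World frame = base frame: x ahead of the robot, y to its left, z up, the work surface at z = 0. Lengths are in m, angles in degrees, forces in N, time in s.
With the tool pointing down it reaches from about 0.375 to 0.9 m from the base axis. Payload 3.1 kg.
Tool frame: the origin (TCP) lies on the centre line of the jaws, within the pads' length; the fingertips stand 11 mm ahead of it and the grasp point (between the pads) lies 8 mm behind it; z points along the fingers, y is the line along which they close (so a half turn about z gives the same grasp; the last joint's range is limited). The gripper opens to 87 mm and grips with 3 to 60 N. Pads are 19 mm wide; open, the fingers measure 117 mm over their backs; the gripper's body (75 mm by 190 mm) begins 51 mm behind the grasp point.
Start: joints at [-75.602, 30.224, 82.088, -0, 67.689, -10.227], TCP at [0.26, -0.568, 0.234] pointing down, gripper open.
Joint ranges: [-176.69, 176.69], [-43.24, 126.21], [12.49, 139.97], [-82, 262], [0, 151.66], [-163.58, 163.58]. Speed limits (degrees/s): [159.86, 159.86, 180, 180, 180, 180].

INTERFACE

Orientations are given as a 3x3 rotation matrix whose columns are the frame's x, y, z axes.
In Python, from rig import * gives the robot as it stands.
- The arm moves only by the shell command python3 -m inch 'ROWS'. ROWS is JSON, a list of rows, each an object of numbers: "gripper": the opening in per cent of the stroke, from 0 (shut) to 100 (fully open); "dx", "dy", "dz": the shift along the tool's x, y, z in mm; "turn": the turn about the tool's z in rad. A call has 1 to 12 rows; each row is the pose to reach, as a shift and turn from the pose commanded when the call began, along the tool's axes at that moment; what a row does not reach only later rows make up. A row lasts 1/10 s, in which the tool goes at most 50 mm and 8.59 degrees, less where a joint would pass 70% of its speed; a pose out of reach is approached as far as the arm can. A call with a gripper value outside its range is refused whole. The fingers move at their own pace and stop on an object; the grip force is fixed at half the most. Time passes only in rows, so rows that repeat a pose let the fingers close. It gives the time, the measured TCP pose, the force and the opening at its end, in the units of the state.
- read_state(): the state, without advancing time (a new reading comes with each control period).
- capture(name): name is "side" or "top"; returns the picture (384x512x3 uint8, red, green, blue); there is no depth.
- get_calibration(name): a dict with "camera_matrix" (3x3 intrinsics, pixels), "k1" (the pictures are not rectified: a ray, as slopes to the right and down, at radius r is drawn at 1 + k1 r^2 times it, then the intrinsics apply), "world_to_cam" (4x4, takes a point from world to camera coordinates). Camera axes: x right, y down, z forward; pixel columns grow to the right and rows downward; lengths in m; the calibration is good to about 2 mm. A picture is of the moment at which its call begins. get_calibration takes no time and is no camera call.
- hand_in(): hands the job in, once; it reports no verdict.
Trained networks look in the newest picture that a camera, given by its name, has taken for a name from the list of things; names that differ only in an ending like _2 or _b are one class to them, and where a whole thing is asked for, a point or a joint stands for the part that bears it (a point fixed in the world has none). Each returns a list of dicts, best first, with "score" (0 to 1); they miss things now and then, are a little off and sometimes report something else, mostly with a low value. They report only what shows in the picture. A call takes as long as a camera call. They do not tell look-alikes from the thing itself.
- recognise(camera, query): "extent" ([centre column, centre row, width, height] in pixels, round what is visible of it).
The state is a dict: "time_s": time; "joint_positions": joint angles; "qvel": joint speeds; "tau": joint torques, N m; "position": TCP position; "tcp_rot": TCP orientation; "force": force on the tool from outside, world axes, zero at the start; "moment": the same for the moment, N m; "opening": opening from 0.0 (shut) to 1.0 (fully open).
Only numpy, scipy, OpenCV 4.12 (cv2) and the standard library are available. Lean on these libraries where they do the work, as an engineer would, in place of code of your own. Each camera call takes 0.05 s, during which the arm holds its last target. There are 200 camera calls.

TASK

Get the coffee ready for the next pot: put the mesh filter into the grey plastic filter holder and press it fully home, its rim flush with the holder's mouth, and let go of it. Then heft the three coffee tins on the tray to feel which is the full, heaviest one; leave the two others standing upright on the tray and finish holding the full tin upright in the gripper, its underside at least 10 cm above the desk and touching nothing else, so that I can take off the lid. Knock no tin over and leave the mug, the jar and the radio where they stand.

Things in the scene. Friction and masses are not known exactly. Their poses are not given: they have to be found in the camera images.
- filter_tab (a point): mesh filter, loose, 70 g, upright on the desk: gold tapered cup 66 mm across at the foot, 79 at the top, 45 deep, black rim 92 across, 5 thick. An upright tab on a bridge over the rim is its grip: 34 mm long (x), 10 thick (y), 36 tall. The point is on the axis, in the tab 12 mm below its top, 24 above the rim's top face, 74 above the underside; z up
- holder_mouth (a point): centre of the filter holder's mouth, level with its top edge. Grey plastic round cup, loose, 0.3 kg, 106 mm across, 62 tall, lug handle towards -x reaching 88 mm from the axis. Rebate in the mouth for the filter's rim 96 mm across, 5 deep; bore below it 84 mm, 76 at the floor, which is 57 below this point. Filter home: its rim's top is level with this point, at any yaw
- tin_a_mid (a point): closed round stainless-steel coffee tin with a flat lid, 66 mm across, 90 mm tall, straight-sided, loose, on the tray. The point is its centre, half-way up (45 mm above its underside); z up. Grip it by its upper third, so that it does not reach deep into the gripper. The three look alike and stand in any order; one is full (0.4 to 0.5 kg), the others nearly empty, at least 130 g lighter
- tin_b_mid (a point): closed round stainless-steel coffee tin with a flat lid, 66 mm across, 90 mm tall, straight-sided, loose, on the tray. The point is its centre, half-way up (45 mm above its underside); z up. Grip it by its upper third, so that it does not reach deep into the gripper. The three look alike and stand in any order; one is full (0.4 to 0.5 kg), the others nearly empty, at least 130 g lighter
- tin_c_mid (a point): closed round stainless-steel coffee tin with a flat lid, 66 mm across, 90 mm tall, straight-sided, loose, on the tray. The point is its centre, half-way up (45 mm above its underside); z up. Grip it by its upper third, so that it does not reach deep into the gripper. The three look alike and stand in any order; one is full (0.4 to 0.5 kg), the others nearly empty, at least 130 g lighter
- tray: bamboo serving tray fixed to the desk, 150 mm (x) by 420 mm (y), rim 20 mm high and 5 mm thick, floor 5 mm above the desk; origin at the centre of its underside. The tins stand in a row along its y, about 130 mm apart
- mug: bystander: white mug, 80 mm across, 95 mm tall, handle on +y; origin at the centre of its underside
- jar: bystander: closed glass jar with a yellow label, 68 mm across, 120 mm tall; origin at the centre of its underside
- radio: bystander: black two-way radio in its charging base, 85 by 75 mm, 184 mm tall with the aerial; origin at the centre of its underside
Not all that is in view belongs to the job. Of the things that look like the part that bears filter_tab, the largest one is meant.

How it is judged:
By the outcome, as a careful person would: the job done as asked, in the order asked, and still so for the second after the job is handed in, while the arm keeps its last pose, push and grip.
It also fails if it takes over 72 s, if anything falls off the work surface, if the arm or the gripper's body presses on something with over 40 N, if the wrist force passes 120 N, or if a joint passes its speed limit or range.

## Working session

There is one attempt and no reset: what is moved stays moved. The work goes in short steps, Python scripts to look and compute and a shell command to move; the robot and the scene stay as the last step left them, time stands still between calls to the robot, and variables do not carry over. Pictures are saved under pics/ and viewed, on a budget of 10 in all, crops included, one or two more only if the job needs it, and the job is handed in when it is done.

```bash
mkdir -p pics; ls
python3 - <<'E'
from rig import *
import cv2,numpy as np
s=read_state();print(s)
for n in("side","top"):
    c=get_calibration(n);print(n,c)
    im=capture(n);cv2.imwrite(f"pics/{n}0.png",im[:,:,::-1])
    for q in["filter_tab","holder_mouth","tin_a_mid","tray","mug","jar","radio"]:
        print(q,[(np.round(d["extent"]).tolist(),round(d["score"],2)) for d in recognise(n,q)])
a=cv2.imread("pics/side0.png");b=cv2.imread("pics/top0.png")
E
```

```text
pics
{'time_s': 0.0, 'joint_positions': array([-7.56013345e+01,  3.02791686e+01,  8.21581254e+01,  6.30999046e-04,
        6.76871843e+01, -1.02275867e+01]), 'qvel': array([-0.10179253, -0.02585084,  0.0138672 ,  0.07724931,  0.00797489,
        0.03582871]), 'tau': array([-5.63439007e-04, -4.40042174e+01, -1.76595801e+01,  6.32773759e-02,
        5.83300937e-02, -1.82846184e-04]), 'position': array([ 0.26028171, -0.5674368 ,  0.23255977]), 'tcp_rot': array([[ 9.09047131e-01,  4.16692972e-01, -5.30374883e-04],
       [ 4.16693121e-01, -9.09044776e-01,  2.10684560e-03],
       [ 3.95773235e-04, -2.13622551e-03, -9.99997640e-01]]), 'force': array([-0.72465967, -0.43637159, -0.54169449]), 'moment': array([-0.01457704,  0.02355366, -0.02792851]), 'opening': 0.9957021251313534}
side {'camera_matrix': array([[347.17862137,   0.        , 254.56331678],
       [  0.        , 347.17862137, 191.46841217],
       [  0.        ,   0.        ,   1.        ]]), 'k1': -0.012040548662380754, 'world_to_cam': array([[-0.97564022, -0.21933436,  0.00431316,  0.55737412],
       [-0.15197758,  0.66158466
[... 759 characters left out ...]
array([[ 0.00619151, -0.99938476,  0.03452201, -0.02828012],
       [-0.98746309, -0.01155568, -0.1574265 ,  0.56907903],
       [ 0.15772857, -0.0331145 , -0.98692711,  0.97588232],
       [ 0.        ,  0.        ,  0.        ,  1.        ]])}
filter_tab [([285.0, 287.0, 33.0, 34.0], 0.81), ([308.0, 196.0, 39.0, 39.0], 0.65), ([316.0, 254.0, 30.0, 35.0], 0.6)]
holder_mouth [([396.0, 208.0, 50.0, 64.0], 0.91)]
tin_a_mid [([223.0, 218.0, 34.0, 34.0], 0.93)]
tray [([167.0, 211.0, 190.0, 88.0], 0.67), ([332.0, 117.0, 49.0, 40.0], 0.64), ([109.0, 199.0, 41.0, 34.0], 0.47)]
mug [([334.0, 116.0, 48.0, 45.0], 0.89)]
jar [([257.0, 95.0, 37.0, 44.0], 0.79)]
radio [([397.0, 126.0, 46.0, 49.0], 0.81)]
```

View pics/side0.png

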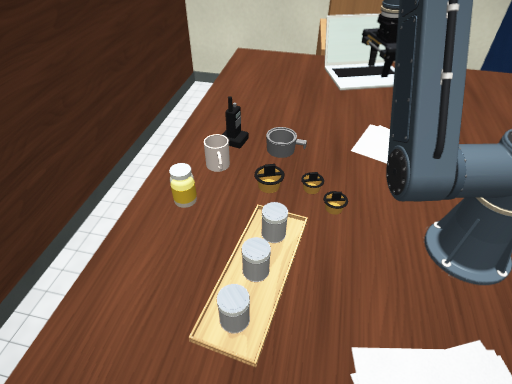

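View pics/top0.png

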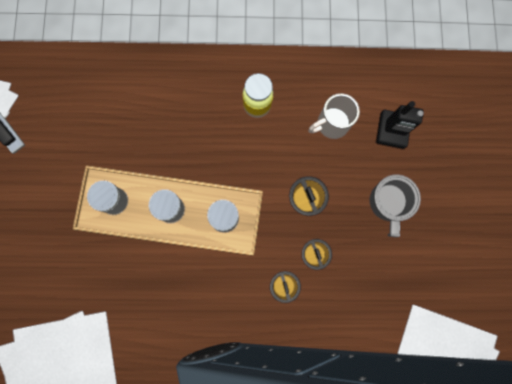

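Top: the large filter is at (309,196). Smaller look-alikes are at (316,254) and (285,287), so I choose (309,196), which is (270,178) in side. The holder is at (396,200) and the tins at (104,196), (166,205) and (223,215). Side shows the same layout.

Next I warp top onto horizontal planes of known height and measure there.

```bash
cat > h.py <<'E'
from rig import *
import cv2,numpy as np
def proj(n,P):
    c=get_calibration(n);T=c["world_to_cam"];P=np.asarray(P,float)
    q=P@T[:3,:3].T+T[:3,3];s=q[...,:2]/q[...,2:]
    s=s*(1+c["k1"]*(s**2).sum(-1,keepdims=True));K=c["camera_matrix"]
    return s*[K[0,0],K[1,1]]+K[:2,2]
def back(n,uv,z):
    from scipy.optimize import fsolve
    return fsolve(lambda p:proj(n,[p[0],p[1],z])-uv,[.6,0])
def warp(n,im,c,z,half=.07,px=200):
    # up = +x, left = +y
    a=np.linspace(half,-half,px);X,Y=np.meshgrid(c[0]+a,c[1]+a,indexing="ij")
    m=proj(n,np.stack([X,Y,X*0+z],-1)).astype(np.float32)
    return cv2.remap(im,m[...,0],m[...,1],cv2.INTER_CUBIC)
E
python3 - <<'E'
from h import *
tops={"filter":((309,196),.05),"tab":((309,192),.086),"holder":((396,197),.062),"tinR":((223,215),.095),"tinM":((166,205),.095),"tinL":((104,196),.095)}
ims={n:cv2.imread(f"pics/{n}0.png") for n in("side","top")}
D={"filter":.092,"tab":.092,"holder":.106,"tinR":.066,"tinM":.066,"tinL":.066}
rows=[]
for n in("top","side"):
    r=[]
    for k,(uv,z) in tops.items():
        c=back("top",uv,z)
        w=cv2.resize(warp(n,ims[n],c,z),(260,260))
        if n=="top":print(k,np.round(c,4),"side px",proj("side",[*c,z]).round(1))
        cv2.circle(w,(130,130),int(D[k]/2/.14*260),(0,0,255),1);cv2.circle(w,(130,130),2,(0,255,0),-1)
        r.append(w)
    rows+= [np.hstack(r[:3]),np.hstack(r[3:])]
cv2.imwrite("pics/w.png",cv2.resize(np.vstack([np.hstack(rows[:2]),np.hstack(rows[2:])]),(800,267)))
cv2.imwrite("pics/wt.png",np.vstack(rows[:2]))
for k in["mug","jar","radio"]:
    pass
print("mug",back("top",(336,125),.05),"jar",back("top",(258,100),.06))
print("smalls",back("top",(316,254),.04),back("top",(285,287),.04))
E
```

```text
filter [ 0.554  -0.1353] side px [269.8 173.5]
tab [ 0.5577 -0.1302] side px [268.7 165.1]
holder [ 0.5522 -0.3329] side px [281.2 135.1]
tinR [0.5041 0.0577] side px [275.4 209.9]
tinM [0.5245 0.1807] side px [257.4 245.8]
tinL [0.5425 0.3146] side px [234.7 294.9]
mug [ 0.72350878 -0.20117703] jar [ 0.77775622 -0.01690019]
smalls [ 0.42299958 -0.15131108] [ 0.34951938 -0.08078416]
```

View pics/wt.png

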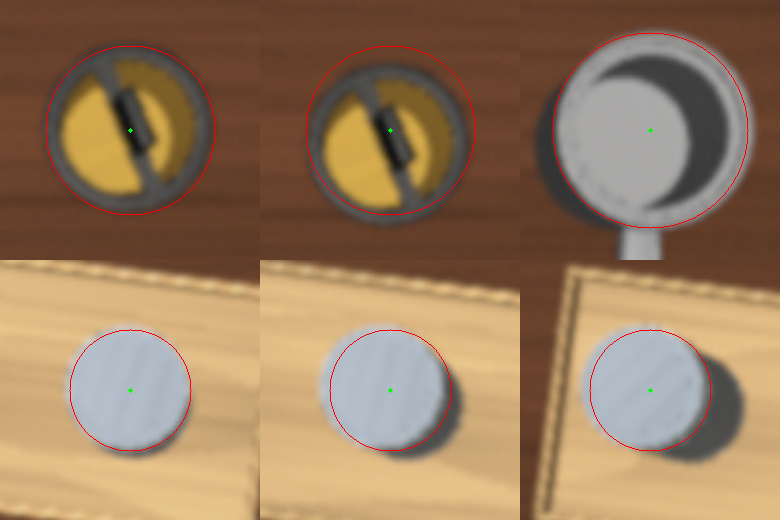

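View pics/w.png

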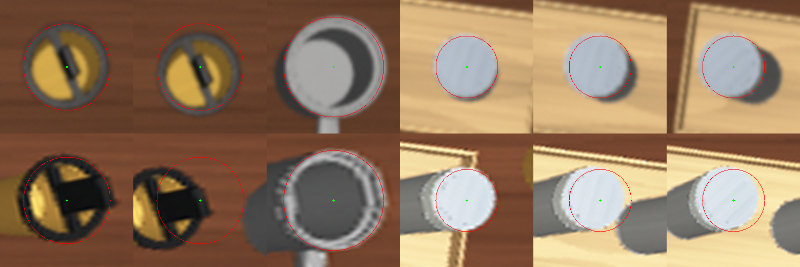

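```bash
cat >> h.py <<'E'
def circ(n,im,c,z,R,sign=None,rng=.012):
    g=cv2.GaussianBlur(im,(0,0),.7).astype(np.float32)
    th=np.linspace(0,2*np.pi,120,endpoint=False);best=[]
    d=np.arange(-rng,rng+1e-6,.0005)
    X,Y=np.meshgrid(c[0]+d,c[1]+d,indexing="ij")
    def samp(r):
        m=proj(n,np.stack([X[...,None]+r*np.cos(th),Y[...,None]+r*np.sin(th),X[...,None]*0+z+0*th],-1)).astype(np.float32).reshape(-1,120,2)
        return cv2.remap(g,m[...,0],m[...,1],cv2.INTER_LINEAR)
    e=np.median(np.linalg.norm(samp(R+.002)-samp(R-.002),axis=-1),1) if 0 else np.minimum(np.linalg.norm(samp(R+.002)-samp(R-.002),axis=-1),60).mean(1)
    i=e.argmax();return np.array([X.flat[i],Y.flat[i]]).round(4),e[i].round(1)
E
python3 - <<'E'
from h import *
ims={n:cv2.imread(f"pics/{n}0.png") for n in("side","top")}
for k,c,z,R in[("filter",(.554,-.1353),.05,.046),("holder",(.5522,-.334),.062,.053),("tR",(.504,.0577),.095,.033),("tM",(.5245,.182),.095,.033),("tL",(.5425,.316),.095,.033)]:
    print(k,[circ(n,ims[n],c,z,R) for n in ims])
im=ims["top"];c=np.array([.5545,-.135]);best=[]
for a in range(0,180,1):
    u=np.array([np.cos(np.radians(a)),np.sin(np.radians(a))])
    r=np.r_[np.linspace(-.036,-.022,15),np.linspace(.022,.036,15)]
    v=np.array([-u[1],u[0]])
    P=np.concatenate([np.c_[c+r[:,None]*u+o*v,0*r+.05] for o in(-.002,0,.002)])
    m=proj("top",P).astype(np.float32)[None]
    p=cv2.remap(im,m[...,0],m[...,1],1).astype(float)[0]
    best.append(((p[:,2]-p[:,0]).mean(),a))
print(sorted(best)[:8])
E
```

```text
filter [(array([ 0.5555, -0.1303]), np.float32(39.4)), (array([ 0.556 , -0.1348]), np.float32(24.0))]
holder [(array([ 0.5532, -0.3345]), np.float32(44.6)), (array([ 0.5537, -0.337 ]), np.float32(58.2))]
tR [(array([0.505 , 0.0617]), np.float32(59.8)), (array([0.5055, 0.0592]), np.float32(50.7))]
tM [(array([0.527 , 0.1875]), np.float32(54.5)), (array([0.5265, 0.186 ]), np.float32(50.9))]
tL [(array([0.545, 0.321]), np.float32(55.4)), (array([0.5445, 0.319 ]), np.float32(50.9))]
[(np.float64(7.788888888888889), 22), (np.float64(8.044444444444444), 23), (np.float64(8.28888888888889), 21), (np.float64(9.055555555555555), 24), (np.float64(9.755555555555556), 20), (np.float64(10.777777777777779), 25), (np.float64(11.88888888888889), 19), (np.float64(13.411111111111111), 26)]
```

```bash
python3 -m inch '[{"gripper":100,"dx":450,"dy":-272,"dz":50,"turn":0.04},{"gripper":100,"dx":450,"dy":-272,"dz":50,"turn":0.04},{"gripper":100,"dx":450,"dy":-272,"dz":50,"turn":0.04},{"gripper":100,"dx":450,"dy":-272,"dz":50,"turn":0.04},{"gripper":100,"dx":450,"dy":-272,"dz":50,"turn":0.04},{"gripper":100,"dx":450,"dy":-272,"dz":50,"turn":0.04},{"gripper":100,"dx":450,"dy":-272,"dz":50,"turn":0.04},{"gripper":100,"dx":450,"dy":-272,"dz":50,"turn":0.04},{"gripper":100,"dx":450,"dy":-272,"dz":50,"turn":0.04},{"gripper":100,"dx":450,"dy":-272,"dz":50,"turn":0.04},{"gripper":100,"dx":450,"dy":-272,"dz":50,"turn":0.04},{"gripper":100,"dx":450,"dy":-272,"dz":50,"turn":0.04}]'
python3 - <<'E'
from h import *
s=read_state();print(s["position"],s["tcp_rot"],s["force"])
im=capture("side")[:,:,::-1]
t=capture("top")[:,:,::-1]
cv2.imwrite("pics/a.png",np.hstack([cv2.resize(im[90:240,180:380],(600,450))]))
print("radio",back("side",(238,142),0.01),back("top",(395,133),.02))
print("tcp px",proj("side",s["position"]))
E
```

```text
time_s: 2.0
position: [0.5578, -0.1299, 0.1832]
tcp_rot: [[0.923, 0.385, 0.001], [0.385, -0.923, 0.001], [0.001, -0.001, -1.0]]
force: [-0.1, -0.1, 0.3]
opening: 1.0
[ 0.55776715 -0.12988024  0.1832134 ] [[ 9.22965372e-01  3.84882656e-01  5.13782121e-04]
 [ 3.84882181e-01 -9.22965340e-01  8.28796032e-04]
 [ 7.93192308e-04 -5.67204454e-04 -9.99999525e-01]] [-0.05220765 -0.11673757  0.28110038]
radio [ 0.70732532 -0.3317142 ] [ 0.71549991 -0.35187367]
tcp px [269.76476251 137.81775081]
```

View pics/a.png

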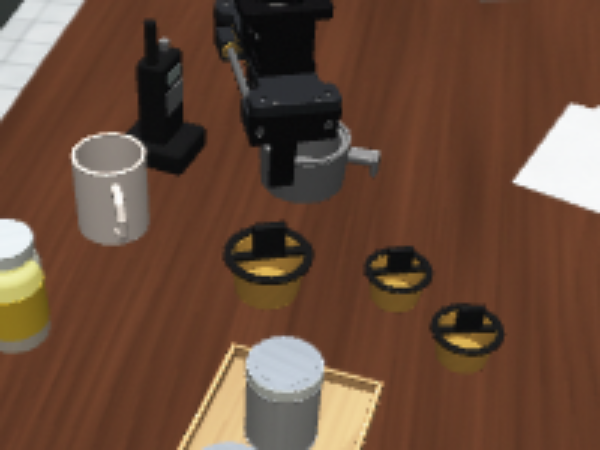

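The close crop confirms the choice: the filter under the gripper, at crop (268,255), is clearly larger than those at (398,270) and (467,330).

```bash
python3 -m inch '[{"gripper":100,"dx":-3,"dy":2.5,"dz":30},{"gripper":100,"dx":-3,"dy":2.5,"dz":60},{"gripper":100,"dx":-3,"dy":2.5,"dz":85},{"gripper":100,"dx":-3,"dy":2.5,"dz":105},{"gripper":100,"dx":-3,"dy":2.5,"dz":114},{"gripper":100,"dx":-3,"dy":2.5,"dz":114},{"gripper":100,"dx":-3,"dy":2.5,"dz":114}]'
python3 -m inch '[{"gripper":0},{"gripper":0},{"gripper":0},{"gripper":0},{"gripper":0},{"gripper":0},{"gripper":0},{"gripper":0},{"gripper":0},{"gripper":0},{"gripper":0},{"gripper":0}]'
```

```text
invalid input
invalid input
```

```bash
python3 -m inch '[{"gripper":100,"dx":-3,"dy":2.5,"dz":30,"turn":0},{"gripper":100,"dx":-3,"dy":2.5,"dz":60,"turn":0},{"gripper":100,"dx":-3,"dy":2.5,"dz":85,"turn":0},{"gripper":100,"dx":-3,"dy":2.5,"dz":105,"turn":0},{"gripper":100,"dx":-3,"dy":2.5,"dz":114,"turn":0},{"gripper":100,"dx":-3,"dy":2.5,"dz":114,"turn":0},{"gripper":100,"dx":-3,"dy":2.5,"dz":114,"turn":0}]' && python3 -m inch '[{"gripper":0,"dx":0,"dy":0,"dz":0,"turn":0},{"gripper":0,"dx":0,"dy":0,"dz":0,"turn":0},{"gripper":0,"dx":0,"dy":0,"dz":0,"turn":0},{"gripper":0,"dx":0,"dy":0,"dz":0,"turn":0},{"gripper":0,"dx":0,"dy":0,"dz":0,"turn":0},{"gripper":0,"dx":0,"dy":0,"dz":0,"turn":0},{"gripper":0,"dx":0,"dy":0,"dz":0,"turn":0},{"gripper":0,"dx":0,"dy":0,"dz":0,"turn":0},{"gripper":0,"dx":0,"dy":0,"dz":0,"turn":0},{"gripper":0,"dx":0,"dy":0,"dz":0,"turn":0}]'
```

```text
time_s: 2.8
position: [0.5547, -0.1378, 0.0703]
tcp_rot: [[0.925, 0.379, 0.001], [0.379, -0.925, -0.001], [0.001, 0.001, -1.0]]
force: [0.2, 0.7, 0.0]
opening: 1.0
time_s: 3.8
position: [0.5543, -0.1368, 0.0695]
tcp_rot: [[0.925, 0.38, -0.0], [0.38, -0.925, 0.0], [-0.0, -0.0, -1.0]]
force: [0.4, 0.2, 0.2]
opening: 0.172
```

```bash
python3 -m inch '[{"gripper":0,"dx":0,"dy":0,"dz":0,"turn":0},{"gripper":0,"dx":0,"dy":0,"dz":0,"turn":0},{"gripper":0,"dx":0,"dy":0,"dz":0,"turn":0},{"gripper":0,"dx":0,"dy":0,"dz":0,"turn":0}]' && python3 -m inch '[{"gripper":0,"dx":0,"dy":0,"dz":-40,"turn":0},{"gripper":0,"dx":0,"dy":0,"dz":-80,"turn":0},{"gripper":0,"dx":0,"dy":0,"dz":-110,"turn":0},{"gripper":0,"dx":0,"dy":0,"dz":-110,"turn":0},{"gripper":0,"dx":0,"dy":0,"dz":-110,"turn":0}]'
```

```text
time_s: 4.2
position: [0.5543, -0.1368, 0.0695]
tcp_rot: [[0.925, 0.38, -0.0], [0.38, -0.925, 0.0], [-0.0, -0.0, -1.0]]
force: [0.0, 0.3, -0.4]
opening: 0.114
time_s: 4.7
position: [0.5543, -0.1368, 0.1799]
tcp_rot: [[0.925, 0.38, 0.001], [0.38, -0.925, -0.0], [0.001, 0.001, -1.0]]
force: [0.1, -0.1, -1.0]
opening: 0.112
```

```bash
python3 -m inch '[{"gripper":0,"dx":-16,"dy":40,"dz":0,"turn":0},{"gripper":0,"dx":-33,"dy":80,"dz":0,"turn":0},{"gripper":0,"dx":-50,"dy":120,"dz":0,"turn":0},{"gripper":0,"dx":-66,"dy":160,"dz":0,"turn":0},{"gripper":0,"dx":-76,"dy":184,"dz":0,"turn":0},{"gripper":0,"dx":-76,"dy":184,"dz":0,"turn":0},{"gripper":0,"dx":-76,"dy":184,"dz":0,"turn":0},{"gripper":0,"dx":-76,"dy":184,"dz":0,"turn":0}]'
python3 - <<'E'
from h import *
s=read_state();p=s["position"];print(p,s["tcp_rot"][:,0])
S=capture("side")[:,:,::-1].copy();T=capture("top")[:,:,::-1].copy()
z=p[2]-.0195
for n,im in(("side",S),("top",T)):
    print(n,"filter",circ(n,im,p[:2],z,.046),"holder",circ(n,im,(.5535,-.3357),.062,.053))
r=[]
for n,im in(("side",S),("top",T)):
    for zz,R in((z,.046),(.062,.053)):
        w=cv2.resize(warp(n,im,p[:2],zz),(280,280));cv2.circle(w,(140,140),int(R/.14*280),(0,0,255),1);r.append(w)
cv2.imwrite("pics/b.png",np.vstack([np.hstack(r[:2]),np.hstack(r[2:])]))
E
```

```text
time_s: 5.5
position: [0.5531, -0.334, 0.1779]
tcp_rot: [[0.925, 0.381, -0.003], [0.381, -0.925, 0.003], [-0.001, -0.004, -1.0]]
force: [-0.6, 1.3, -1.7]
opening: 0.115
[ 0.55308606 -0.33397028  0.17790165] [ 0.92472102  0.38064261 -0.00149963]
side filter (array([ 0.5556, -0.33  ]), np.float32(32.4)) holder (array([ 0.553 , -0.3342]), np.float32(41.3))
top filter (array([ 0.5456, -0.3325]), np.float32(25.9)) holder (array([ 0.5505, -0.3332]), np.float32(22.6))
```

View pics/b.png

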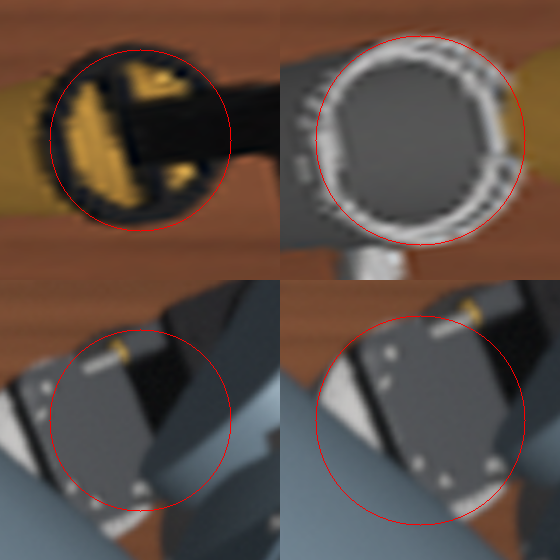

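Top is blocked by the arm. Side shows the filter 2–4 mm off the holder centre, so I shift it, lower it to just above the mouth, and measure again.

```bash
python3 -m inch '[{"gripper":0,"dx":-4,"dy":1,"dz":20,"turn":0},{"gripper":0,"dx":-4,"dy":1,"dz":38,"turn":0},{"gripper":0,"dx":-4,"dy":1,"dz":38,"turn":0},{"gripper":0,"dx":-4,"dy":1,"dz":38,"turn":0},{"gripper":0,"dx":-4,"dy":1,"dz":38,"turn":0},{"gripper":0,"dx":-4,"dy":1,"dz":38,"turn":0}]'
python3 - <<'E'
from h import *
s=read_state();p=s["position"];print(p,s["tcp_rot"][:,0])
S=capture("side")[:,:,::-1].copy()
z=p[2]-.0195;n="side"
print(n,"filter",circ(n,S,p[:2],z,.046),"holder",circ(n,S,(.5535,-.3357),.062,.053))
E
```

```text
time_s: 6.2
position: [0.5514, -0.3386, 0.1428]
tcp_rot: [[0.925, 0.38, 0.002], [0.38, -0.925, -0.001], [0.001, 0.002, -1.0]]
force: [-0.2, 0.5, -0.7]
opening: 0.111
[ 0.55139412 -0.33855361  0.1427679 ] [0.92480599 0.38043772 0.00100948]
side filter (array([ 0.5539, -0.3341]), np.float32(31.3)) holder (array([ 0.553 , -0.3342]), np.float32(39.9))
```

```bash
python3 -m inch '[{"gripper":0,"dx":-0.7,"dy":0,"dz":12,"turn":0},{"gripper":0,"dx":-0.7,"dy":0,"dz":24,"turn":0},{"gripper":0,"dx":-0.7,"dy":0,"dz":36,"turn":0},{"gripper":0,"dx":-0.7,"dy":0,"dz":46,"turn":0},{"gripper":0,"dx":-0.7,"dy":0,"dz":52,"turn":0},{"gripper":0,"dx":-0.7,"dy":0,"dz":52,"turn":0},{"gripper":0,"dx":-0.7,"dy":0,"dz":52,"turn":0}]'; python3 -m inch '[{"gripper":0,"dx":0,"dy":0,"dz":3,"turn":0},{"gripper":0,"dx":0,"dy":0,"dz":6,"turn":0},{"gripper":0,"dx":0,"dy":0,"dz":6,"turn":0},{"gripper":0,"dx":0,"dy":0,"dz":6,"turn":0}]'
```

```text
time_s: 6.95
position: [0.5501, -0.3387, 0.0894]
tcp_rot: [[0.925, 0.38, -0.0], [0.38, -0.925, 0.0], [0.0, -0.0, -1.0]]
force: [-0.3, 0.3, -1.2]
opening: 0.112
time_s: 7.35
position: [0.55, -0.3386, 0.0836]
tcp_rot: [[0.925, 0.38, 0.0], [0.38, -0.925, -0.0], [0.0, 0.0, -1.0]]
force: [0.2, -0.0, -0.6]
opening: 0.112
```

```bash
python3 -m inch '[{"gripper":0,"dx":0,"dy":0,"dz":2,"turn":0},{"gripper":0,"dx":0,"dy":0,"dz":2,"turn":0},{"gripper":0,"dx":0,"dy":0,"dz":2,"turn":0}]'; python3 -m inch '[{"gripper":0,"dx":0,"dy":0,"dz":2,"turn":0},{"gripper":0,"dx":0,"dy":0,"dz":2,"turn":0},{"gripper":0,"dx":0,"dy":0,"dz":2,"turn":0},{"gripper":0,"dx":0,"dy":0,"dz":2,"turn":0}]'
```

```text
time_s: 7.65
position: [0.5501, -0.3384, 0.0816]
tcp_rot: [[0.925, 0.38, 0.0], [0.38, -0.925, 0.0], [0.0, -0.0, -1.0]]
force: [-0.3, 1.3, -0.6]
opening: 0.113
time_s: 8.05
position: [0.5501, -0.3384, 0.0813]
tcp_rot: [[0.925, 0.38, 0.0], [0.38, -0.925, -0.0], [0.0, 0.0, -1.0]]
force: [-1.3, 3.9, 9.1]
opening: 0.114
```

```bash
python3 -m inch '[{"gripper":0,"dx":0,"dy":0,"dz":2,"turn":0},{"gripper":0,"dx":0,"dy":0,"dz":3,"turn":0},{"gripper":0,"dx":0,"dy":0,"dz":3,"turn":0},{"gripper":0,"dx":0,"dy":0,"dz":3,"turn":0}]'
```

```text
time_s: 8.45
position: [0.5502, -0.3383, 0.0812]
tcp_rot: [[0.925, 0.38, 0.001], [0.38, -0.925, -0.001], [0.0, 0.001, -1.0]]
force: [-5.0, 6.3, 24.1]
opening: 0.112
```

Seated: 24 N of push and no further travel, at the predicted height. I unload, open and withdraw.

```bash
python3 -m inch '[{"gripper":0,"dx":0,"dy":0,"dz":-5,"turn":0},{"gripper":30,"dx":0,"dy":0,"dz":-5,"turn":0},{"gripper":60,"dx":0,"dy":0,"dz":-5,"turn":0},{"gripper":60,"dx":0,"dy":0,"dz":-5,"turn":0},{"gripper":60,"dx":0,"dy":0,"dz":-5,"turn":0},{"gripper":60,"dx":0,"dy":0,"dz":-5,"turn":0},{"gripper":60,"dx":0,"dy":0,"dz":-5,"turn":0}]';python3 -m inch '[{"gripper":60,"dx":0,"dy":0,"dz":-20,"turn":0},{"gripper":60,"dx":0,"dy":0,"dz":-60,"turn":0},{"gripper":60,"dx":0,"dy":0,"dz":-100,"turn":0},{"gripper":60,"dx":0,"dy":0,"dz":-140,"turn":0},{"gripper":60,"dx":0,"dy":0,"dz":-140,"turn":0},{"gripper":60,"dx":0,"dy":0,"dz":-140,"turn":0}]'
python3 - <<'E'
from h import *
S=capture("side")[:,:,::-1].copy()
print("filter",circ("side",S,(.5535,-.3357),.062,.046),"holder",circ("side",S,(.5535,-.3357),.062,.053))
cv2.imwrite("pics/c.png",cv2.resize(S[110:175,240:330],(720,520),interpolation=2))
E
```

```text
time_s: 9.15
position: [0.55, -0.3386, 0.0812]
tcp_rot: [[0.925, 0.38, -0.0], [0.38, -0.925, 0.0], [-0.0, -0.0, -1.0]]
force: [0.3, 0.3, 0.8]
opening: 0.556
time_s: 9.75
position: [0.5503, -0.3389, 0.2228]
tcp_rot: [[0.925, 0.38, 0.002], [0.38, -0.925, -0.002], [0.001, 0.002, -1.0]]
force: [-0.3, 0.0, -0.7]
opening: 0.603
filter (array([ 0.5525, -0.3347]), np.float32(51.4)) holder (array([ 0.554 , -0.3412]), np.float32(39.9))
```

View pics/c.png

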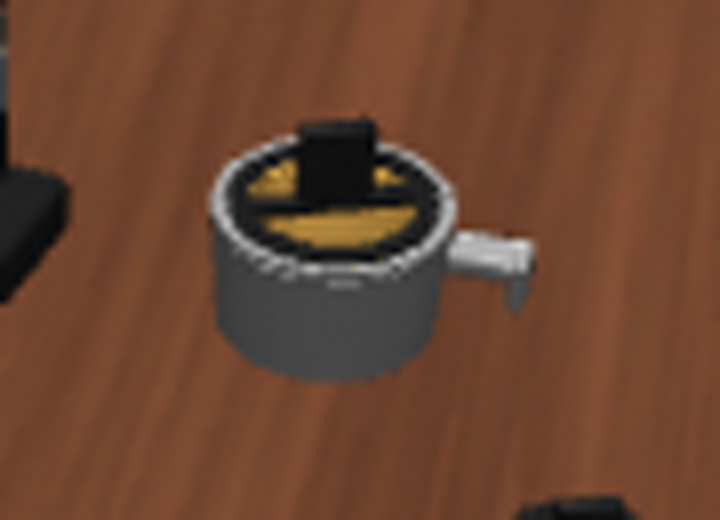

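The filter's black rim lies flush inside the holder's mouth at crop (330,200), with the tab upright. Now the tins, nearest first.

```bash
python3 -m inch '[{"gripper":100,"dx":110,"dy":-385,"dz":0,"turn":0},{"gripper":100,"dx":110,"dy":-385,"dz":0,"turn":0},{"gripper":100,"dx":110,"dy":-385,"dz":0,"turn":0},{"gripper":100,"dx":110,"dy":-385,"dz":0,"turn":0},{"gripper":100,"dx":110,"dy":-385,"dz":0,"turn":0},{"gripper":100,"dx":110,"dy":-385,"dz":0,"turn":0},{"gripper":100,"dx":110,"dy":-385,"dz":0,"turn":0},{"gripper":100,"dx":110,"dy":-385,"dz":0,"turn":0},{"gripper":100,"dx":110,"dy":-385,"dz":0,"turn":0},{"gripper":100,"dx":110,"dy":-385,"dz":0,"turn":0},{"gripper":100,"dx":110,"dy":-385,"dz":0,"turn":0},{"gripper":100,"dx":110,"dy":-385,"dz":0,"turn":0}]'
python3 -m inch '[{"gripper":100,"dx":0,"dy":0,"dz":0,"turn":0},{"gripper":100,"dx":0,"dy":0,"dz":0,"turn":0},{"gripper":100,"dx":0,"dy":0,"dz":0,"turn":0}]'
python3 - <<'E'
from h import *
s=read_state();print(s["position"],s["tcp_rot"][:,0],s["joint_positions"].round(1))
S=capture("side")[:,:,::-1].copy();T=capture("top")[:,:,::-1]
for k,c in(("R",(.5053,.059)),("M",(.5267,.1855)),("L",(.5447,.3185))):
  print(k,circ("side",S,c,.095,.033),circ("top",T,c,.095,.033))
E
```

```text
time_s: 11.0
position: [0.5056, 0.0578, 0.221]
tcp_rot: [[0.926, 0.378, -0.001], [0.378, -0.926, -0.0], [-0.001, -0.0, -1.0]]
force: [-0.2, -0.7, 0.6]
opening: 1.003
time_s: 11.3
position: [0.5056, 0.0586, 0.2215]
tcp_rot: [[0.926, 0.379, 0.0], [0.379, -0.926, 0.0], [0.0, -0.0, -1.0]]
force: [0.7, 0.1, 0.7]
opening: 1.003
[0.50559125 0.05861782 0.22154631] [9.25504776e-01 3.78735934e-01 4.53691405e-05] [-6.  22.3 99.3  0.  58.4 61.8]
R (array([0.5053, 0.0615]), np.float32(59.8)) (array([0.5003, 0.0685]), np.float32(23.3))
M (array([0.5267, 0.188 ]), np.float32(55.6)) (array([0.5307, 0.1975]), np.float32(16.5))
L (array([0.5447, 0.3215]), np.float32(57.6)) (array([0.5442, 0.319 ]), np.float32(50.8))
```

```bash
cat > f.py <<'E'
from h import *
F=[];t=[]
for _ in range(8):
    capture("side");s=read_state();F.append(s["force"][2]);t.append(s["tau"][1:3])
print("Fz",np.mean(F).round(2),np.std(F).round(2),"tau",np.mean(t,0).round(2),s["position"].round(4),s["opening"].round(3),s["time_s"])
E
python3 f.py
python3 -m inch '[{"gripper":100,"dx":0,"dy":0,"dz":40,"turn":0},{"gripper":100,"dx":0,"dy":0,"dz":80,"turn":0},{"gripper":100,"dx":0,"dy":0,"dz":115,"turn":0},{"gripper":100,"dx":0,"dy":0,"dz":140,"turn":0},{"gripper":100,"dx":0,"dy":0,"dz":151,"turn":0},{"gripper":100,"dx":0,"dy":0,"dz":151,"turn":0},{"gripper":0,"dx":0,"dy":0,"dz":151,"turn":0},{"gripper":0,"dx":0,"dy":0,"dz":151,"turn":0},{"gripper":0,"dx":0,"dy":0,"dz":151,"turn":0},{"gripper":0,"dx":0,"dy":0,"dz":151,"turn":0},{"gripper":0,"dx":0,"dy":0,"dz":151,"turn":0},{"gripper":0,"dx":0,"dy":0,"dz":151,"turn":0}]' && python3 -m inch '[{"gripper":0,"dx":0,"dy":0,"dz":0,"turn":0},{"gripper":0,"dx":0,"dy":0,"dz":-10,"turn":0},{"gripper":0,"dx":0,"dy":0,"dz":-25,"turn":0},{"gripper":0,"dx":0,"dy":0,"dz":-40,"turn":0},{"gripper":0,"dx":0,"dy":0,"dz":-40,"turn":0},{"gripper":0,"dx":0,"dy":0,"dz":-40,"turn":0},{"gripper":0,"dx":0,"dy":0,"dz":-40,"turn":0}]'; python3 f.py
```

```text
time_s: 13.0
position: [0.5061, 0.0594, 0.0717]
tcp_rot: [[0.925, 0.38, 0.002], [0.38, -0.925, -0.0], [0.002, 0.001, -1.0]]
force: [-1.0, 1.2, 6.9]
opening: 0.749
time_s: 13.7
position: [0.5048, 0.0593, 0.11]
tcp_rot: [[0.925, 0.38, -0.001], [0.38, -0.925, 0.0], [-0.001, -0.001, -1.0]]
force: [0.8, 0.3, -3.3]
opening: 0.751Traceback (most recent call last):
  File "f.py", line 5, in <module>
    print("Fz",np.mean(F).round(2),np.std(F).round(2),"tau",np.mean(t,0).round(2),s["position"].round(4),s["opening"].round(3),s["time_s"])
                                                                                                         ^^^^^^^^^^^^^^^^^^
AttributeError: 'float' object has no attribute 'round'
Traceback (most recent call last):
  File "f.py", line 5, in <module>
    print("Fz",np.mean(F).round(2),np.std(F).round(2),"tau",np.mean(t,0).round(2),s["position"].round(4),s["opening"].round(3),s["time_s"])
                                                                                                         ^^^^^^^^^^^^^^^^^^
AttributeError: 'float' object has no attribute 'round'
```

```bash
sed -i 's/s\["opening"\].round(3)/round(float(s["opening"]),3)/' f.py; python3 f.py
```

```text
Fz -2.15 0.25 tau [-39.24 -10.53] [0.5055 0.0593 0.1106] 0.756 14.5
```

Tin R is light, about 0.22 kg. I put it back and go to the middle one.

```bash
python3 -m inch '[{"gripper":0,"dx":0,"dy":0,"dz":15,"turn":0},{"gripper":0,"dx":0,"dy":0,"dz":30,"turn":0},{"gripper":0,"dx":0,"dy":0,"dz":37,"turn":0},{"gripper":0,"dx":0,"dy":0,"dz":39,"turn":0},{"gripper":0,"dx":0,"dy":0,"dz":39.5,"turn":0},{"gripper":0,"dx":0,"dy":0,"dz":39.5,"turn":0},{"gripper":100,"dx":0,"dy":0,"dz":39.5,"turn":0},{"gripper":100,"dx":0,"dy":0,"dz":39.5,"turn":0},{"gripper":100,"dx":0,"dy":0,"dz":39.5,"turn":0},{"gripper":100,"dx":0,"dy":0,"dz":39.5,"turn":0},{"gripper":100,"dx":0,"dy":0,"dz":39.5,"turn":0}]';python3 -m inch '[{"gripper":100,"dx":0,"dy":0,"dz":-20,"turn":0},{"gripper":100,"dx":0,"dy":0,"dz":-50,"turn":0},{"gripper":100,"dx":0,"dy":0,"dz":-90,"turn":0},{"gripper":100,"dx":0,"dy":0,"dz":-90,"turn":0},{"gripper":100,"dx":0,"dy":0,"dz":-90,"turn":0},{"gripper":100,"dx":0,"dy":0,"dz":-90,"turn":0}]'; python3 f.py
python3 - <<'E'
from h import *
s=read_state();R=s["tcp_rot"]
for c in((.5267,.1855),(.5447,.3185)): print(1000*(R.T@(np.array([*c,.0705])-s["position"])))
E
```

```text
time_s: 15.6
position: [0.5057, 0.0593, 0.071]
tcp_rot: [[0.925, 0.38, 0.0], [0.38, -0.925, -0.0], [0.0, 0.0, -1.0]]
force: [0.0, 0.6, -0.1]
opening: 0.993
time_s: 16.2
position: [0.5045, 0.0594, 0.1602]
tcp_rot: [[0.925, 0.38, -0.002], [0.38, -0.925, 0.0], [-0.002, -0.001, -1.0]]
force: [-0.8, 0.7, -0.0]
opening: 0.996
Fz 0.21 0.56 tau [-36.89 -12.55] [0.5052 0.0593 0.1605] 1.0 16.6
[  67.88053232 -108.51213237   90.03537382]
[ 135.06902335 -224.6960669    90.02991156]
```

```bash
python3 -m inch '[{"gripper":100,"dx":22,"dy":-36,"dz":0,"turn":0},{"gripper":100,"dx":45,"dy":-72,"dz":0,"turn":0},{"gripper":100,"dx":68,"dy":-108.5,"dz":0,"turn":0},{"gripper":100,"dx":68,"dy":-108.5,"dz":0,"turn":0},{"gripper":100,"dx":68,"dy":-108.5,"dz":0,"turn":0},{"gripper":100,"dx":68,"dy":-108.5,"dz":30,"turn":0},{"gripper":100,"dx":68,"dy":-108.5,"dz":60,"turn":0},{"gripper":100,"dx":68,"dy":-108.5,"dz":80,"turn":0},{"gripper":100,"dx":68,"dy":-108.5,"dz":89,"turn":0},{"gripper":100,"dx":68,"dy":-108.5,"dz":89,"turn":0},{"gripper":100,"dx":68,"dy":-108.5,"dz":89,"turn":0}]' && python3 -m inch '[{"gripper":0,"dx":0,"dy":0,"dz":0,"turn":0},{"gripper":0,"dx":0,"dy":0,"dz":0,"turn":0},{"gripper":0,"dx":0,"dy":0,"dz":0,"turn":0},{"gripper":0,"dx":0,"dy":0,"dz":0,"turn":0},{"gripper":0,"dx":0,"dy":0,"dz":0,"turn":0},{"gripper":0,"dx":0,"dy":0,"dz":0,"turn":0},{"gripper":0,"dx":0,"dy":0,"dz":0,"turn":0},{"gripper":0,"dx":0,"dy":0,"dz":-10,"turn":0},{"gripper":0,"dx":0,"dy":0,"dz":-25,"turn":0},{"gripper":0,"dx":0,"dy":0,"dz":-40,"turn":0},{"gripper":0,"dx":0,"dy":0,"dz":-40,"turn":0},{"gripper":0,"dx":0,"dy":0,"dz":-40,"turn":0}]'; python3 -m inch '[{"gripper":0,"dx":0,"dy":0,"dz":0,"turn":0},{"gripper":0,"dx":0,"dy":0,"dz":0,"turn":0}]'; python3 f.py
```

```text
time_s: 17.7
position: [0.5277, 0.1849, 0.0727]
tcp_rot: [[0.925, 0.379, 0.001], [0.379, -0.925, 0.0], [0.001, 0.0, -1.0]]
force: [-0.6, 0.0, 1.2]
opening: 1.002
time_s: 18.9
position: [0.5269, 0.1853, 0.1118]
tcp_rot: [[0.925, 0.38, -0.0], [0.38, -0.925, -0.0], [-0.001, 0.0, -1.0]]
force: [0.3, -0.1, -4.0]
opening: 0.75
time_s: 19.1
position: [0.5264, 0.1853, 0.1111]
tcp_rot: [[0.925, 0.38, -0.002], [0.38, -0.925, -0.0], [-0.002, -0.0, -1.0]]
force: [0.9, 0.4, -3.8]
opening: 0.749
Fz -4.32 0.57 tau [-43.94 -12.58] [0.5271 0.1855 0.112 ] 0.752 19.5
```

M weighs about 0.45 kg, so it is probably the full one. You asked for all three to be hefted, so I set M down and check L too.

```bash
python3 -m inch '[{"gripper":0,"dx":0,"dy":0,"dz":15,"turn":0},{"gripper":0,"dx":0,"dy":0,"dz":30,"turn":0},{"gripper":0,"dx":0,"dy":0,"dz":37,"turn":0},{"gripper":0,"dx":0,"dy":0,"dz":39,"turn":0},{"gripper":0,"dx":0,"dy":0,"dz":39.5,"turn":0},{"gripper":0,"dx":0,"dy":0,"dz":39.5,"turn":0},{"gripper":100,"dx":0,"dy":0,"dz":39.5,"turn":0},{"gripper":100,"dx":0,"dy":0,"dz":39.5,"turn":0},{"gripper":100,"dx":0,"dy":0,"dz":39.5,"turn":0},{"gripper":100,"dx":0,"dy":0,"dz":39.5,"turn":0},{"gripper":100,"dx":0,"dy":0,"dz":39.5,"turn":0}]';python3 -m inch '[{"gripper":100,"dx":0,"dy":0,"dz":-20,"turn":0},{"gripper":100,"dx":0,"dy":0,"dz":-50,"turn":0},{"gripper":100,"dx":0,"dy":0,"dz":-90,"turn":0},{"gripper":100,"dx":0,"dy":0,"dz":-90,"turn":0},{"gripper":100,"dx":0,"dy":0,"dz":-90,"turn":0},{"gripper":100,"dx":0,"dy":0,"dz":-90,"turn":0}]'
python3 -m inch '[{"gripper":100,"dx":22,"dy":-39,"dz":0,"turn":0},{"gripper":100,"dx":45,"dy":-78,"dz":0,"turn":0},{"gripper":100,"dx":67,"dy":-116,"dz":0,"turn":0},{"gripper":100,"dx":67,"dy":-116,"dz":0,"turn":0},{"gripper":100,"dx":67,"dy":-116,"dz":0,"turn":0},{"gripper":100,"dx":67,"dy":-116,"dz":30,"turn":0},{"gripper":100,"dx":67,"dy":-116,"dz":60,"turn":0},{"gripper":100,"dx":67,"dy":-116,"dz":80,"turn":0},{"gripper":100,"dx":67,"dy":-116,"dz":90,"turn":0},{"gripper":100,"dx":67,"dy":-116,"dz":90,"turn":0},{"gripper":100,"dx":67,"dy":-116,"dz":90,"turn":0}]' && python3 -m inch '[{"gripper":0,"dx":0,"dy":0,"dz":0,"turn":0},{"gripper":0,"dx":0,"dy":0,"dz":0,"turn":0},{"gripper":0,"dx":0,"dy":0,"dz":0,"turn":0},{"gripper":0,"dx":0,"dy":0,"dz":0,"turn":0},{"gripper":0,"dx":0,"dy":0,"dz":0,"turn":0},{"gripper":0,"dx":0,"dy":0,"dz":0,"turn":0},{"gripper":0,"dx":0,"dy":0,"dz":0,"turn":0},{"gripper":0,"dx":0,"dy":0,"dz":-10,"turn":0},{"gripper":0,"dx":0,"dy":0,"dz":-25,"turn":0},{"gripper":0,"dx":0,"dy":0,"dz":-40,"turn":0},{"gripper":0,"dx":0,"dy":0,"dz":-40,"turn":0},{"gripper":0,"dx":0,"dy":0,"dz":-40,"turn":0}]'; python3 -m inch '[{"gripper":0,"dx":0,"dy":0,"dz":0,"turn":0},{"gripper":0,"dx":0,"dy":0,"dz":0,"turn":0}]'; python3 f.py
```

```text
time_s: 20.6
position: [0.5274, 0.1855, 0.0728]
tcp_rot: [[0.925, 0.38, 0.001], [0.38, -0.925, 0.0], [0.001, 0.0, -1.0]]
force: [-1.0, 0.2, -0.5]
opening: 0.993
time_s: 21.2
position: [0.5262, 0.1854, 0.1617]
tcp_rot: [[0.925, 0.38, -0.002], [0.38, -0.925, -0.0], [-0.002, -0.001, -1.0]]
force: [-0.1, -0.3, 0.2]
opening: 0.997
time_s: 22.3
position: [0.5455, 0.3177, 0.0729]
tcp_rot: [[0.925, 0.379, 0.0], [0.379, -0.925, 0.0], [0.0, 0.0, -1.0]]
force: [0.1, -0.1, 0.4]
opening: 1.001
time_s: 23.5
position: [0.5455, 0.3183, 0.1134]
tcp_rot: [[0.925, 0.38, 0.002], [0.38, -0.925, 0.0], [0.002, 0.0, -1.0]]
force: [0.5, 0.3, -1.9]
opening: 0.755
time_s: 23.7
position: [0.5445, 0.318, 0.1119]
tcp_rot: [[0.925, 0.38, -0.001], [0.38, -0.925, -0.001], [-0.002, -0.0, -1.0]]
force: [-0.5, 0.2, -2.5]
opening: 0.756
Fz -1.97 0.32 tau [-48.34 -14.46] [0.545  0.3183 0.1124] 0.756 24.1
```

L is light (about 0.2 kg), so M is the full one. I set L down and fetch M.

```bash
python3 -m inch '[{"gripper":0,"dx":0,"dy":0,"dz":15,"turn":0},{"gripper":0,"dx":0,"dy":0,"dz":30,"turn":0},{"gripper":0,"dx":0,"dy":0,"dz":37,"turn":0},{"gripper":0,"dx":0,"dy":0,"dz":39,"turn":0},{"gripper":0,"dx":0,"dy":0,"dz":39.5,"turn":0},{"gripper":0,"dx":0,"dy":0,"dz":39.5,"turn":0},{"gripper":100,"dx":0,"dy":0,"dz":39.5,"turn":0},{"gripper":100,"dx":0,"dy":0,"dz":39.5,"turn":0},{"gripper":100,"dx":0,"dy":0,"dz":39.5,"turn":0},{"gripper":100,"dx":0,"dy":0,"dz":39.5,"turn":0},{"gripper":100,"dx":0,"dy":0,"dz":39.5,"turn":0}]';python3 -m inch '[{"gripper":100,"dx":0,"dy":0,"dz":-20,"turn":0},{"gripper":100,"dx":0,"dy":0,"dz":-50,"turn":0},{"gripper":100,"dx":0,"dy":0,"dz":-90,"turn":0},{"gripper":100,"dx":0,"dy":0,"dz":-90,"turn":0},{"gripper":100,"dx":0,"dy":0,"dz":-90,"turn":0},{"gripper":100,"dx":0,"dy":0,"dz":-90,"turn":0}]'
python3 -m inch '[{"gripper":100,"dx":-22,"dy":39,"dz":0,"turn":0},{"gripper":100,"dx":-45,"dy":78,"dz":0,"turn":0},{"gripper":100,"dx":-67,"dy":116,"dz":0,"turn":0},{"gripper":100,"dx":-67,"dy":116,"dz":0,"turn":0},{"gripper":100,"dx":-67,"dy":116,"dz":0,"turn":0},{"gripper":100,"dx":-67,"dy":116,"dz":30,"turn":0},{"gripper":100,"dx":-67,"dy":116,"dz":60,"turn":0},{"gripper":100,"dx":-67,"dy":116,"dz":80,"turn":0},{"gripper":100,"dx":-67,"dy":116,"dz":90,"turn":0},{"gripper":100,"dx":-67,"dy":116,"dz":90,"turn":0},{"gripper":100,"dx":-67,"dy":116,"dz":90,"turn":0}]' && python3 -m inch '[{"gripper":0,"dx":0,"dy":0,"dz":0,"turn":0},{"gripper":0,"dx":0,"dy":0,"dz":0,"turn":0},{"gripper":0,"dx":0,"dy":0,"dz":0,"turn":0},{"gripper":0,"dx":0,"dy":0,"dz":0,"turn":0},{"gripper":0,"dx":0,"dy":0,"dz":0,"turn":0},{"gripper":0,"dx":0,"dy":0,"dz":0,"turn":0},{"gripper":0,"dx":0,"dy":0,"dz":0,"turn":0},{"gripper":0,"dx":0,"dy":0,"dz":-10,"turn":0},{"gripper":0,"dx":0,"dy":0,"dz":-30,"turn":0},{"gripper":0,"dx":0,"dy":0,"dz":-50,"turn":0},{"gripper":0,"dx":0,"dy":0,"dz":-70,"turn":0},{"gripper":0,"dx":0,"dy":0,"dz":-90,"turn":0}]'; python3 -m inch '[{"gripper":0,"dx":0,"dy":0,"dz":-20,"turn":0},{"gripper":0,"dx":0,"dy":0,"dz":-40,"turn":0},{"gripper":0,"dx":0,"dy":0,"dz":-50,"turn":0},{"gripper":0,"dx":0,"dy":0,"dz":-50,"turn":0},{"gripper":0,"dx":0,"dy":0,"dz":-50,"turn":0},{"gripper":0,"dx":0,"dy":0,"dz":-50,"turn":0},{"gripper":0,"dx":0,"dy":0,"dz":-50,"turn":0},{"gripper":0,"dx":0,"dy":0,"dz":-50,"turn":0}]'; python3 f.py
python3 - <<'E'
from h import *
S=capture("side")[:,:,::-1].copy();cv2.imwrite("pics/d.png",cv2.resize(S[90:390,140:400],(780,882))[:600*882//600])
cv2.imwrite("pics/d.png",cv2.resize(S[90:384,140:400],(520,588)))
E
```

```text
time_s: 25.2
position: [0.5451, 0.3183, 0.0729]
tcp_rot: [[0.925, 0.38, -0.0], [0.38, -0.925, -0.0], [-0.0, -0.0, -1.0]]
force: [-0.6, -0.6, 0.1]
opening: 0.992
time_s: 25.8
position: [0.544, 0.3179, 0.162]
tcp_rot: [[0.925, 0.38, -0.002], [0.38, -0.925, -0.001], [-0.002, -0.0, -1.0]]
force: [-0.6, 0.4, -0.6]
opening: 0.995
time_s: 26.9
position: [0.5276, 0.1863, 0.0732]
tcp_rot: [[0.925, 0.381, 0.001], [0.381, -0.925, 0.0], [0.001, 0.0, -1.0]]
force: [-0.2, 0.8, 1.3]
opening: 0.999
time_s: 28.1
position: [0.5261, 0.1853, 0.1632]
tcp_rot: [[0.925, 0.38, -0.002], [0.38, -0.925, -0.0], [-0.002, -0.0, -1.0]]
force: [-0.0, -0.3, -4.6]
opening: 0.753
time_s: 28.9
position: [0.5267, 0.1855, 0.2122]
tcp_rot: [[0.925, 0.38, -0.002], [0.38, -0.925, -0.0], [-0.002, -0.0, -1.0]]
force: [0.5, 0.3, -4.2]
opening: 0.752
Fz -4.12 0.18 tau [-41.45 -17.  ] [0.5272 0.1855 0.2131] 0.751 29.3
```

View pics/d.png

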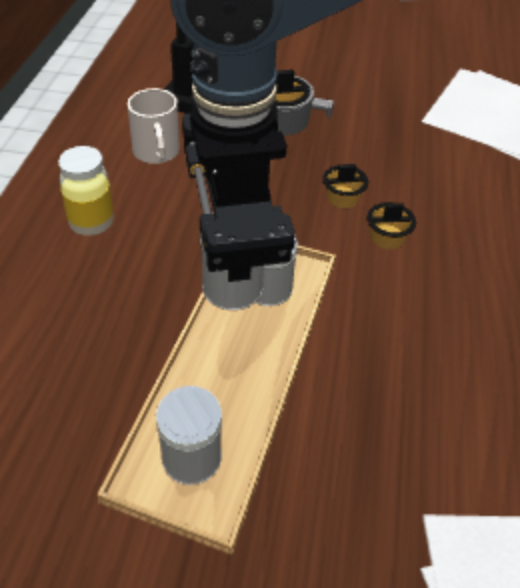

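The full tin is held upright at (232,260). R stands behind it at (278,275) and L at (190,435). The mug, jar and seated filter look unmoved. I hand in.

```bash
python3 -c "
from rig import *
print(hand_in())"
```

```text
the job is handed in; nothing more can be done
None
```

The coffee is set up and handed in: the filter is in its holder and the gripper is holding the full tin. No verdict was reported.

- **Filter:** I chose the largest of the three filters and pressed it into the holder with about 24 N. It stopped at the height expected for a flush fit, and the crop afterwards shows the rim flush with the mouth. I then let go of it.
- **Tins:** I lifted all three. The two end tins weighed about 0.2 kg each and the middle one about 0.43 kg, so the middle one is the full tin. Both light tins are back on the tray, standing upright.
- **Final hold:** The full tin is upright with its underside about 14 cm above the desk, from the arm's pose. The steady 4.1 N on the wrist, its own weight, says it touches nothing else. The job took about 29 s of the 72 s allowed.
- **Bystanders:** In the last picture the mug and jar stand where they were. The radio is mostly hidden behind the arm, but nothing went near it.

**Disagreements:**
- The two cameras disagreed by 2–4 mm along y. I used the jaws' centring on the tab and a same-camera comparison to settle the filter's position.
- The top camera was blocked by the arm over the holder.
- After seating, one automatic circle fit of the holder was about 6.5 mm off in y, which I put down to a misfit because the picture shows the filter centred.

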